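# Stand the fallen tin back on the narrow ledge

## Robot

A 6-joint arm with a two-finger parallel gripper is mounted at the origin on the work surface. World frame = base frame: x ahead of the robot, y to its left, z up, the work surface at z = 0. Lengths are in m, angles in degrees, forces in N, time in s.
With the tool pointing down it reaches from about 0.275 to 0.825 m from the base axis. Payload 5.2 kg.
Tool frame: the origin (TCP) lies at the very end of the fingers, on their centre line; the grasp point (between the pads) lies 19 mm behind it; z points along the fingers, y is the line along which they close (so a half turn about z gives the same grasp; the last joint's range is limited). The gripper opens to 93 mm and grips with 3 to 60 N. Pads are 15 mm wide; open, the fingers measure 128 mm over their backs; the gripper's body (75 mm by 188 mm) begins 65 mm behind the grasp point.
Start: joints at [-81.349, 14.817, 87.949, -0, 77.235, -11.62], TCP at [0.191, -0.516, 0.219] pointing down, gripper open.
Joint ranges: [-179.93, 179.93], [-52.35, 119.4], [10.71, 147.94], [-69.91, 249.91], [12.55, 155.21], [-178.61, 178.61]. Speed limits (degrees/s): [147.25, 147.25, 180, 180, 180, 180].

## Interface

Orientations are given as a 3x3 rotation matrix whose columns are the frame's x, y, z axes.
In Python, from rig import status, optics, order, spotter gives the robot as it stands.
- The arm moves only by the tool jog_arm, never from a script. Its argument "increments" is a list of rows, each a list of 5 numbers: the shift along the tool's x, y, z in m, then the turn about the tool's z in degrees, then the finger opening in m, from 0 to 0.093. A call has 1 to 12 rows; each row is the pose to reach, as a shift and turn from the pose commanded when the call began, along the tool's axes at that moment; what a row does not reach only later rows make up. A row lasts 1/8 s, in which the tool goes at most 62.5 mm and 10.7 degrees, less where a joint would pass 70% of its speed; a pose out of reach is approached as far as the arm can. A call with a gripper value outside its range is refused whole. The fingers move at their own pace and stop on an object; "squeeze" is the grip in N (left out, the last holds). Time passes only in rows, so rows that repeat a pose let the fingers close. It gives the time, the measured TCP pose, the force, the opening and the grip force at its end, in the units of the state.
- status.get_obs(): the state, without advancing time (a new reading comes with each control period).
- optics.snapshot(name): name is "scene" or "side" or "wrist"; returns a dict with "frame" (480x640x3 uint8, red, green, blue), "range_z" (480x640 float32, m along the optical axis (not along the pixel's ray), 0 where there is no reading), "fx", "fy", "cx", "cy" (pixels), "dist" ([k1, k2, p1, p2, k3] as OpenCV has them; the pictures are not rectified), "camera_from_world" (4x4, takes a point from world to camera coordinates); the wrist camera has in their place "mount" (4x4, takes a point from camera to tool coordinates, whose origin is the TCP and whose axes are the flange's). Camera axes: x right, y down, z forward; pixel columns grow to the right and rows downward; lengths in m; the calibration is good to about 2 mm. A picture is of the moment at which its call begins: read the wrist's pose just before it.
- order.job_done(): hands the job in; it is judged then, once.
Trained networks look in a picture, given as the dict that the camera call returned (one of the last four; its "shot" number tells which), for a name from the list of things; names that differ only in an ending like _2 or _b are one class to them, and where a whole thing is asked for, a point or a joint stands for the part that bears it (a point fixed in the world has none). Each returns a list of dicts, best first, with "conf" (0 to 1); they miss things now and then, are a little off and sometimes report something else, mostly with a low value. They report only what shows in the picture. A call takes as long as a camera call. They do not tell look-alikes from the thing itself.
- spotter.regions_of(thing, picture): "region" (480x640 bool, what is visible of it).
- spotter.landmark_of(thing, picture): "xyz" ([x, y, z] in m, in world coordinates, good to about 4 mm: a listed point, or the origin of a listed thing).
The state is a dict: "t": time; "qpos": joint angles; "joint_vel": joint speeds; "joint_efforts": joint torques, N m; "tool_pos": TCP position; "tool_rot": TCP orientation; "force": force on the tool from outside, world axes, zero at the start; "ft_torque": the same for the moment, N m; "width": finger opening in m; "gripper_force": force on a finger pad.
Only numpy, scipy, OpenCV 4.12 (cv2) and the standard library are available. Lean on these libraries where they do the work, as an engineer would, in place of code of your own. Each camera call takes 0.05 s, during which the arm holds its last target. There are 200 camera calls.

## Task

The flat oil tin has been left lying on its side. Stand it upright on the bench, cap up, and let go of it; then pick it up again and set it down gently (never drop it), cap up, in the empty one of the three places on the narrow raised ledge: in the middle of that place, centred over the ledge, its broad faces parallel to the ledge (either way round). Leave the other things where they are, and let none of them topple.

Things in the scene. Friction and masses are not known exactly. Their poses are not given: they have to be found in the camera images.
- tin: flat rectangular bare-metal oil tin with a paper label and a black screw cap, 50 mm thick (its x), 100 mm wide (its y), 150 mm tall (its z, towards the cap end); origin at the centre of this 50 x 100 x 150 box. At the start it lies on its narrow -y side, +y up, z level. About 0.25 to 0.5 kg.
- tin_cap (a point): centre of the outer face of the tin's black cap (28 mm across, standing 15 mm out of the top face, off-centre at y = -27 mm in the tin's frame), 90 mm from the tin's origin along its z.
- ledge: fixed narrow ledge: level wooden batten 40 mm deep (x), 470 mm long (y), 18 mm thick, top 110 mm above the bench, between grey slotted-angle uprights 200 mm tall at y = +-235 mm. Origin on the bench under the batten's middle; x across, y along. Three places on its centre line, at y = -140, 0 and +140 mm: the can and the flask stand on two, one is empty.
- can: round metal paint can with a paper label, 93 mm across, 150 mm tall, standing on the ledge in one of the places; origin at the centre of its underside, z up. Leave alone.
- flask: grey plastic rectangular flask with a white cap, 60 mm (x, across the ledge) x 100 mm (y, along it), 166 mm tall with the cap, standing on the ledge in one of the places; origin at the centre of its underside, z up. Leave alone.
- pot: empty terracotta flower pot, 100 mm across, 85 mm high, on the bench on the robot's side of the ledge; origin at the centre of its underside. Leave alone.
- brush: hand brush lying on the bench, beyond the tin; origin at the middle of its underside. Leave alone.
Not all that is in view belongs to the job. Leave any red or yellow look-alike of the tin alone.

How it is judged:
By the outcome, as a careful person would: the job done as asked, in the order asked, and still so for the second after the job is handed in, with the robot touching nothing.
It also fails if it takes over 62 s, if anything falls off the work surface, if the arm or the gripper's body presses on something with over 40 N, if the wrist force passes 120 N, or if a joint passes its speed limit or range.

## Working session

There is one attempt and no reset: what is moved stays moved. The work goes in short steps, Python scripts to look and compute and a tool call to move; the robot and the scene stay as the last step left them, time stands still between calls to the robot, and variables do not carry over. Pictures are saved under pics/ and viewed, at most 10 in all, crops included, and the job is handed in when it is done.

Besides the shell and the picture viewer there is one more tool, called after "Request:" as a command line: name --pt "numbers of a row" for each row, then --argument value for the rest. jog_arm: Moves the arm, as the interface text tells. Its arguments: {"type":"object","properties":{"increments":{"type":"array","items":{"type":"array","items":{"type":"number"}}},"squeeze":{"type":"number"}},"required":["increments"]}

```bash
mkdir -p pics; ls; cat > h.py <<'E'
import numpy as np, cv2
from rig import status, optics, order, spotter
def save(n,p): cv2.imwrite('pics/'+n, p['frame'][:,:,::-1])
def Twc(p):
    if 'camera_from_world' in p: return np.linalg.inv(np.array(p['camera_from_world']))
    o=p['obs']; T=np.eye(4); T[:3,:3]=np.array(o['tool_rot']); T[:3,3]=o['tool_pos']
    return T@np.array(p['mount'])
def snap(n):
    o=status.get_obs(); p=optics.snapshot(n)
    return p,o
def world(p,mask,o=None):
    v,u=np.nonzero(mask&(p['range_z']>0)); z=p['range_z'][v,u]
    K=np.array([[p['fx'],0,p['cx']],[0,p['fy'],p['cy']],[0,0,1.]])
    n=cv2.undistortPoints(np.stack([u,v],1).astype(float).reshape(-1,1,2),K,np.array(p['dist'],float)).reshape(-1,2)
    P=np.c_[n*z[:,None],z,np.ones(len(z))]
    if 'camera_from_world' in p: T=np.linalg.inv(np.array(p['camera_from_world']))
    else:
        T=np.eye(4); T[:3,:3]=np.array(o['tool_rot']); T[:3,3]=o['tool_pos']; T=T@np.array(p['mount'])
    return (P@T.T)[:,:3]
E
python3 - <<'E'
from h import *
np.set_printoptions(precision=3,suppress=True)
a,_=snap('scene'); b,_=snap('side')
cv2.imwrite('pics/a.png',a['frame'][:,:,::-1]);cv2.imwrite('pics/b.png',b['frame'][:,:,::-1])
for n,p in (('scene',a),('side',b)):
  for t in ['tin','tin_cap','ledge','can','flask','pot','brush']:
    print(n,t,[(np.round(d['xyz'],3).tolist(),round(d['conf'],2)) for d in spotter.landmark_of(t,p)[:3]])
  for d in spotter.regions_of('tin',p)[:3]:
    P=world(p,d['region']); v,u=np.nonzero(d['region'])
    print('region',d['conf'],u.mean(),v.mean(),len(P),np.percentile(P,[2,50,98],axis=0).tolist())
print(status.get_obs())
E
```

```text
pics
scene tin [([0.47, -0.274, 0.049], 0.9), ([0.258, -0.443, 0.051], 0.82), ([0.405, -0.075, 0.046], 0.59)]
scene tin_cap [([0.508, -0.355, 0.023], 0.97), ([0.324, -0.382, 0.022], 0.8), ([0.348, -0.003, 0.024], 0.62)]
scene ledge [([0.601, 0.154, -0.0], 0.79)]
scene can [([0.6, 0.156, 0.112], 0.66)]
scene flask [([0.615, 0.018, 0.106], 0.9)]
scene pot [([0.393, 0.144, -0.003], 0.59)]
scene brush [([0.722, -0.292, -0.004], 0.68)]
region 0.92 301.4596136962248 235.67251975417034 2270 [[0.35338165065588617, -0.14294971333319081, 0.0011231379286473953], [0.42805440279803864, -0.08121180056459534, 0.08514891139584663], [0.46996651835827746, -0.0031475993264219676, 0.10363600901381934]]
region 0.68 142.6289517470882 228.09317803660565 2397 [[0.20852469871261103, -0.5121935299114357, 0.005918706950590344], [0.28152421383371407, -0.4426325750265692, 0.08109023132533533], [0.32912026729663874, -0.3790531236663606, 0.10378132324331994]]
region 0.67 227.1097602161432 275.13171225937185 2951 [[0.4237713713899859, -0.34847198133429774, 0.002350311481942313], [0.4880556211548285, -0.276994195665
[... 1034 characters left out ...]
628965406417128, 0.011046766772021268], [0.38467521950046724, -0.03938093753423494, 0.09762982598354397], [0.4606613766258318, 0.0014916687185976866, 0.10144898737860412]]
{'t': 0.9, 'qpos': array([-81.349,  14.814,  87.95 ,  -0.001,  77.235, -11.62 ]), 'joint_vel': array([-0.016, -0.018, -0.051,  0.008, -0.123, -0.079]), 'joint_efforts': array([ -0.   , -43.718, -28.431,   0.072,   0.031,   0.   ]), 'tool_pos': array([ 0.191, -0.516,  0.219]), 'tool_rot': array([[ 0.938,  0.346, -0.   ],
       [ 0.346, -0.938, -0.   ],
       [-0.   ,  0.   , -1.   ]]), 'force': array([ 0.205,  0.465, -0.008]), 'ft_torque': array([-0.012, -0.036,  0.028]), 'gripper_force': 0.0, 'width': 0.0929417109318312}
```

View pics/a.png

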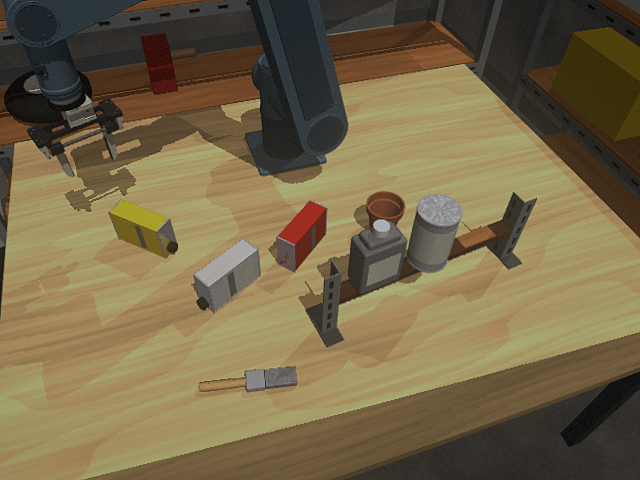

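View pics/b.png

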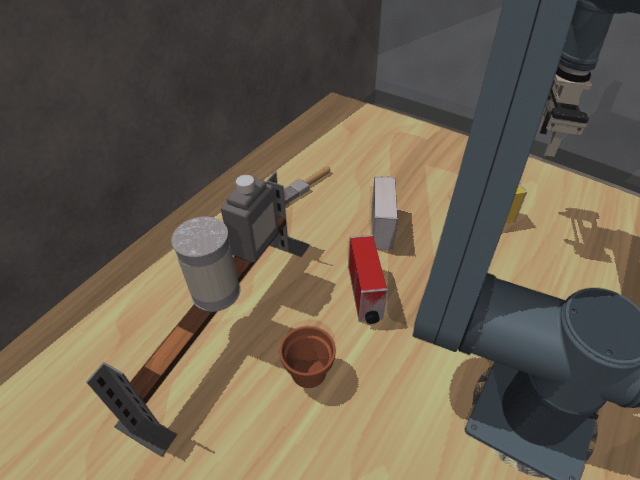

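Candidates for the tin, by scene pixel: bare metal with a label at (228,275), yellow look-alike at (142,230), red look-alike at (302,235). The bare-metal one is the tin. The empty place is at the ledge's +y end, near (480,237), and the can stands in the middle.

```bash
cat > m.py <<'E'
from h import *
np.set_printoptions(precision=4,suppress=True)
a,_=snap('scene'); b,_=snap('side')
cv2.imwrite('pics/c.png',cv2.resize(a['frame'][200:330,170:350,::-1],None,fx=4,fy=4))
full=np.ones((480,640),bool)
Pa=world(a,full);Pb=world(b,full);P=np.r_[Pa,Pb]
for nm,Q in (('a',Pa),('b',Pb),('ab',P)):
    s=Q[(abs(Q[:,2]-.1)<.004)&(np.hypot(Q[:,0]-.469,Q[:,1]+.275)<.1)]
    print('tin top',nm,len(s),cv2.minAreaRect(s[:,:2].astype(np.float32)),s.mean(0))
# batten top
for nm,Q in (('a',Pa),('b',Pb)):
    s=Q[(abs(Q[:,2]-.11)<.004)&(abs(Q[:,0]-.59)<.06)&(Q[:,1]>.215)&(Q[:,1]<.40)]
    r=cv2.minAreaRect(s[:,:2].astype(np.float32)); print('batten',nm,len(s),r, cv2.fitLine(s[:,:2].astype(np.float32),cv2.DIST_HUBER,0,.01,.01).ravel())
    s=Q[(abs(Q[:,2]-.26)<.004)&(np.hypot(Q[:,0]-.6,Q[:,1]-.157)<.08)]
    print('can top',len(s),cv2.minEnclosingCircle(s[:,:2].astype(np.float32)))
    s=Q[(Q[:,2]>.12)&(Q[:,2]<.205)&(abs(Q[:,0]-.6)<.1)&((Q[:,1]<-.05)&(Q[:,1]>-.12)|(Q[:,1]>.35)&(Q[:,1]<.43))]
    for m in (s[:,1]<0,s[:,1]>0): print('upright',m.sum(),np.percentile(s[m],[5,50,95],axis=0).tolist() if m.sum() else '')
E
python3 m.py
```

```text
tin top a 1198 ((0.4707009494304657, -0.27279233932495117), (0.055073246359825134, 0.15279459953308105), 28.75221824645996) [ 0.4735 -0.2752  0.1003]
tin top b 913 ((0.4672362208366394, -0.2708587944507599), (0.05172145366668701, 0.155264750123024), 28.6469783782959) [ 0.4651 -0.2678  0.0995]
tin top ab 2111 ((0.4693879187107086, -0.27087336778640747), (0.05548417195677757, 0.15735359489917755), 28.6469783782959) [ 0.4698 -0.272   0.0999]
batten a 914 ((0.5860371589660645, 0.3049696981906891), (0.04308091104030609, 0.18504548072814941), 7.358089447021484) [ 0.1489 -0.9889  0.5875  0.3081]
can top 1181 ((0.6052049994468689, 0.15713828802108765), 0.04888362064957619)
upright 527 [[0.6206831376712412, -0.1075299829427464, 0.12609095718645047], [0.6553383614040542, -0.08601245715329495, 0.17127993240488604], [0.6585170066358303, -0.07329009919801573, 0.2003056533048573]]
upright 653 [[0.5577725603480135, 0.3869102739934404, 0.1250737941992222], [0.5873473107053994, 0.3914956413186417, 0.1645212769618527], [0.5935184589307997, 0.4235066744915348, 0.19967945708506202]]
batten b 2095 ((0.5822785496711731, 0.30517712235450745), (0.042929258197546005, 0.18634356558322906), 7.319440841674805) [ 0.1397 -0.9902  0.5806  0.3053]
can top 1841 ((0.6016917824745178, 0.15865565836429596), 0.048332612961530685)
upright 379 [[0.6121503942613008, -0.10242487928330185, 0.12602804286242766], [0.6261695164405858, -0.07440747036652212, 0.17546557844798716], [0.6531757261336221, -0.0716047101726575, 0.2000439175463945]]
upright 1127 [[0.5527506882996193, 0.3898526173959005, 0.12498320796703777], [0.585049285424467, 0.4048367178075883, 0.16588438890230983], [0.5882759018693093, 0.4274888561587064, 0.19962532078033324]]
```

View pics/c.png

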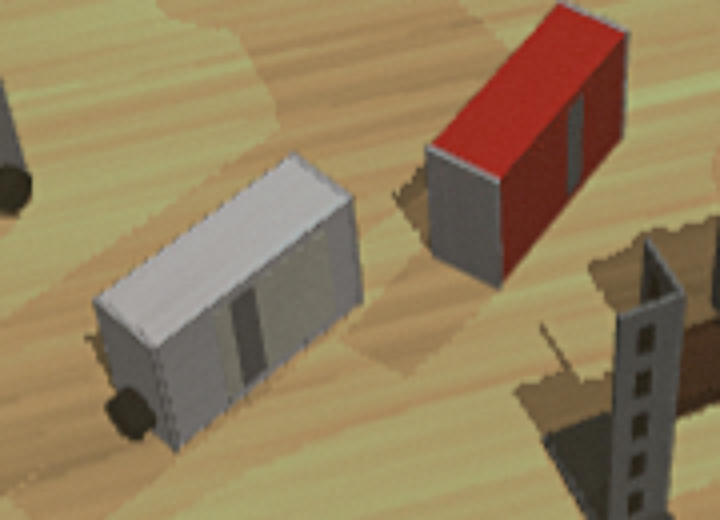

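Close crop: the tin is the bare-metal box with its black cap at crop (130,412) and a paper label on the broad face. The red one lies clear behind it. Top face fit gives 50 x 150 at z = 0.100, as it should be. Moving above it.

Request:
jog_arm --pt "0.03 -0.007 0 -8 0.093" --pt "0.06 -0.014 0 -16.5 0.093" --pt "0.09 -0.021 0 -25 0.093" --pt "0.12 -0.028 0 -33.5 0.093" --pt "0.15 -0.035 0 -42 0.093" --pt "0.18 -0.042 0 -50.5 0.093" --pt "0.21 -0.049 0 -59 0.093" --pt "0.24 -0.056 0 -67.5 0.093" --pt "0.28 -0.065 0 -76 0.093" --pt "0.315 -0.074 0 -84.5 0.093" --pt "0.34 -0.08 0 -93 0.093" --pt "0.3525 -0.083 0 -98.35 0.093" --squeeze 8

```text
t: 2.5
tool_pos: [0.4936, -0.3148, 0.2185]
tool_rot: [[-0.484, 0.875, 0.0], [0.875, 0.484, 0.0], [0.0, 0.0, -1.0]]
force: [-0.4, -1.2, 0.0]
width: 0.0927
gripper_force: 0.0
```

```bash
python3 - <<'E'
from h import *
np.set_printoptions(precision=4,suppress=True)
p,o=snap('wrist'); P=world(p,np.ones((480,640),bool),o)
s=P[(abs(P[:,2]-.1)<.006)&(np.hypot(P[:,0]-.469,P[:,1]+.272)<.1)]
print(o['tool_pos'],len(s),s[:,2].mean() if len(s) else '',cv2.minAreaRect(s[:,:2].astype(np.float32)))
d=(s-o['tool_pos'])@o['tool_rot']; print('tool-frame extents x,y',np.percentile(d,[1,99],axis=0))
save('w1.png',p)
E
```

```text
[ 0.4936 -0.3148  0.2185] 11047 0.10010451038608935 ((0.4691388010978699, -0.2741594612598419), (0.05118101090192795, 0.150192528963089), 29.15009307861328)
tool-frame extents x,y [[-0.0255 -0.0264  0.1167]
 [ 0.1213  0.0223  0.1203]]
```

View pics/w1.png

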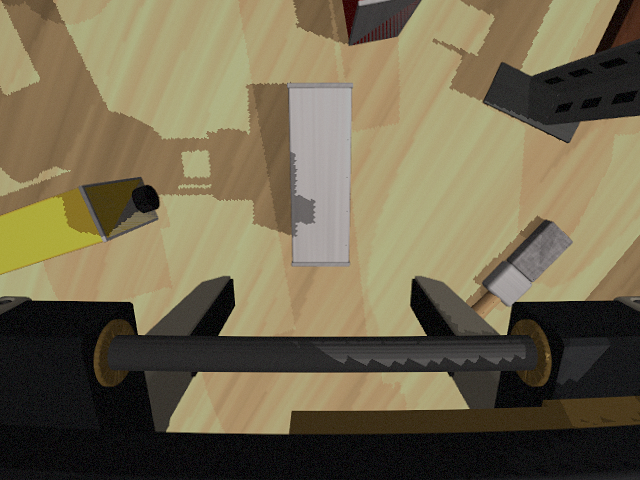

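The wrist view shows the tin centred between the fingers at about (320,175), with its cap end towards the gripper. Descending and closing on it.

Request:
jog_arm --pt "0 -0.002 0.04 0 0.093" --pt "0 -0.002 0.085 0 0.093" --pt "0 -0.002 0.125 0 0.093" --pt "0 -0.002 0.155 0 0.093" --pt "0 -0.002 0.175 0 0.093" --pt "0 -0.002 0.1875 0 0.093" --pt "0 -0.002 0.1875 0 0.06" --pt "0 -0.002 0.1875 0 0.04" --pt "0 -0.002 0.1875 0 0.03" --pt "0 -0.002 0.1875 0 0.03" --pt "0 -0.002 0.1875 0 0.03" --pt "0 -0.002 0.1875 0 0.03" --squeeze 12

```text
t: 4.05
tool_pos: [0.4913, -0.3171, 0.0317]
tool_rot: [[-0.479, 0.878, 0.001], [0.878, 0.479, -0.001], [-0.001, 0.001, -1.0]]
force: [0.8, -0.1, 3.4]
width: 0.0498
gripper_force: 12.0
```

Request:
jog_arm --pt "0 0 -0.005 0 0.03" --pt "0 0 -0.012 0 0.03" --pt "0 0 -0.02 0 0.03" --pt "0 0 -0.03 0 0.03" --pt "0 0 -0.04 0 0.03" --pt "0 0 -0.05 0 0.03" --pt "0 0 -0.06 0 0.03" --pt "0 0 -0.07 0 0.03" --pt "0 0 -0.08 0 0.03" --pt "0 0 -0.09 0 0.03" --pt "0 0 -0.1 0 0.03" --pt "0 0 -0.1 0 0.03" --squeeze 12

```text
t: 5.55
tool_pos: [0.4912, -0.3174, 0.1322]
tool_rot: [[-0.479, 0.878, 0.001], [0.878, 0.479, -0.001], [-0.002, 0.001, -1.0]]
force: [0.9, -0.6, -4.2]
width: 0.0499
gripper_force: 12.0
```

```bash
cat > l.py <<'E'
from h import *
import sys
np.set_printoptions(precision=4,suppress=True)
o=status.get_obs()
a,_=snap('scene');b,_=snap('side')
print(o['t'],o['tool_pos'],o['force'],o['width'],o['gripper_force'])
x,y=int(sys.argv[2]),int(sys.argv[3])
u=lambda p,c: cv2.resize(p['frame'][c[1]:c[1]+150,c[0]:c[0]+150,::-1],(400,400))
cv2.imwrite(sys.argv[1],np.hstack([u(a,(x,y)),u(b,(int(sys.argv[4]),int(sys.argv[5])))]))
for p in (a,b):
  for t in ('tin','tin_cap'): print(t,[(np.round(d['xyz'],3).tolist(),round(d['conf'],2)) for d in spotter.landmark_of(t,p)[:3]])
E
python3 l.py pics/l1.png 150 190 310 110
```

```text
5.55 [ 0.4912 -0.3174  0.1322] [ 0.8886 -0.6362 -4.2237] 0.04992282823452339 11.995686292648315
tin [([0.402, -0.076, 0.044], 0.93), ([0.47, -0.271, 0.151], 0.66), ([0.26, -0.445, 0.055], 0.57)]
tin_cap [([0.349, -0.002, 0.022], 0.83), ([0.51, -0.352, 0.122], 0.77), ([0.322, -0.383, 0.019], 0.62)]
tin [([0.405, -0.072, 0.05], 0.96), ([0.471, -0.272, 0.15], 0.8), ([0.6, 0.157, 0.109], 0.19)]
tin_cap [([0.509, -0.354, 0.122], 0.97)]
```

View pics/l1.png

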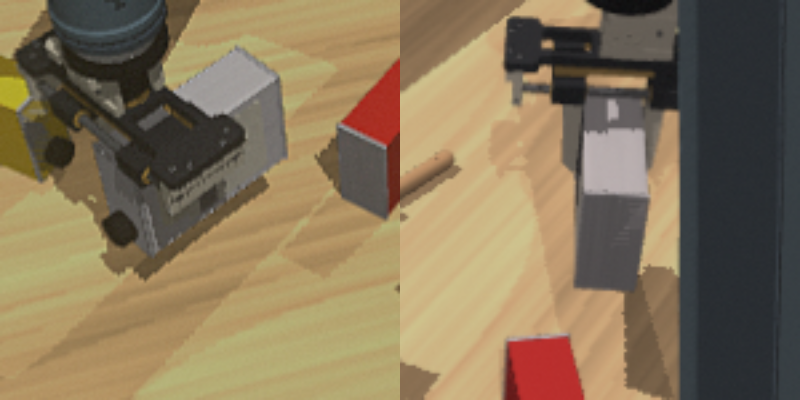

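The tin stayed rigid in the grip: level at z = 0.15, weight about 4.2 N, clear of the red one. I'll lower it close to the bench, loosen the grip and lift again so that it pivots with its bottom edge on the bench.

Request:
jog_arm --pt "0 0 0.01 0 0.03" --pt "0 0 0.03 0 0.03" --pt "0 0 0.05 0 0.03" --pt "0 0 0.07 0 0.03" --pt "0 0 0.085 0 0.03" --pt "0 0 0.093 0 0.03" --pt "0 0 0.097 0 0.03" --pt "0 0 0.0985 0 0.03" --squeeze 12

```text
t: 6.85
tool_pos: [0.4909, -0.3171, 0.0329]
tool_rot: [[-0.479, 0.878, 0.0], [0.878, 0.479, -0.0], [-0.0, 0.0, -1.0]]
force: [-0.9, -0.2, 0.1]
width: 0.0499
gripper_force: 12.0
```

Request:
jog_arm --pt "0 0 0 0 0.03" --pt "0 0 0 0 0.03" --pt "0 0 -0.005 0 0.03" --pt "0 0 -0.01 0 0.03" --pt "0 0 -0.015 0 0.03" --pt "0 0 -0.02 0 0.03" --pt "0 0 -0.025 0 0.03" --pt "0 0 -0.03 0 0.03" --squeeze 4.5

```text
t: 7.85
tool_pos: [0.4907, -0.3169, 0.063]
tool_rot: [[-0.479, 0.878, 0.0], [0.878, 0.479, -0.0], [-0.0, 0.0, -1.0]]
force: [-0.2, 0.4, -4.2]
width: 0.0496
gripper_force: 4.5
```

```bash
python3 l.py pics/l2.png 150 190 310 110
```

```text
7.85 [ 0.4907 -0.3169  0.063 ] [-0.1519  0.3613 -4.2408] 0.04957563684511588 4.499943852424622
tin [([0.47, -0.278, 0.064], 0.74), ([0.258, -0.444, 0.051], 0.61)]
tin_cap [([0.516, -0.362, 0.06], 0.96), ([0.346, -0.003, 0.022], 0.86), ([0.619, 0.019, 0.107], 0.64)]
tin [([0.471, -0.276, 0.067], 0.95), ([0.403, -0.071, 0.049], 0.62)]
tin_cap [([0.511, -0.365, 0.062], 0.94), ([0.347, -0.0, 0.023], 0.74)]
```

Request:
jog_arm --pt "0 0 -0.005 0 0.03" --pt "0 0 -0.01 0 0.03" --pt "0 0 -0.015 0 0.03" --pt "0 0 -0.02 0 0.03" --pt "0 0 -0.025 0 0.03" --pt "0 0 -0.03 0 0.03" --pt "0 0 -0.035 0 0.03" --pt "0 0 -0.04 0 0.03" --pt "0 0 -0.045 0 0.03" --pt "0 0 -0.05 0 0.03" --pt "0 0 -0.055 0 0.03" --pt "0 0 -0.055 0 0.03" --squeeze 4

```text
t: 9.65
tool_pos: [0.4911, -0.3173, 0.1185]
tool_rot: [[-0.479, 0.878, 0.001], [0.878, 0.479, -0.001], [-0.001, 0.0, -1.0]]
force: [-0.8, 0.3, 0.9]
width: 0.05
gripper_force: 4.0
```

```bash
python3 l.py pics/l3.png 150 190 310 110
```

```text
9.65 [ 0.4911 -0.3173  0.1185] [-0.8491  0.2748  0.929 ] 0.0499900054356288 4.0000031143426895
tin [([0.405, -0.076, 0.048], 0.96), ([0.486, -0.298, 0.086], 0.91), ([0.26, -0.446, 0.052], 0.81)]
tin_cap [([0.523, -0.375, 0.138], 0.74), ([0.324, -0.382, 0.022], 0.63), ([0.347, -0.001, 0.024], 0.56)]
tin [([0.483, -0.3, 0.089], 0.91), ([0.402, -0.068, 0.051], 0.85)]
tin_cap [([0.522, -0.378, 0.134], 0.86), ([0.348, 0.0, 0.023], 0.77)]
```

View pics/l3.png

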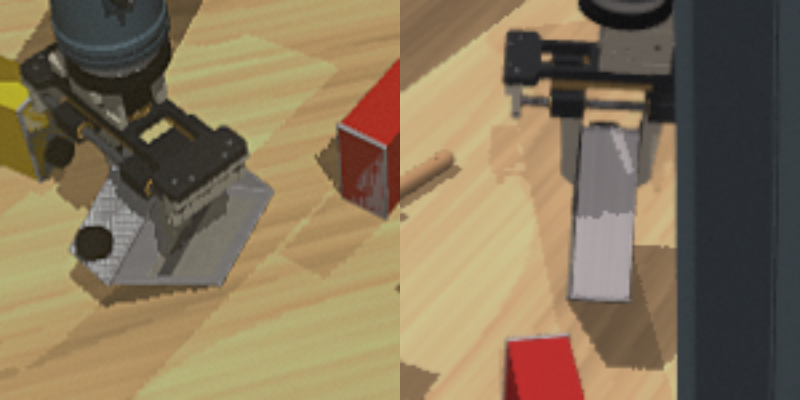

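The tin now rests on its bottom edge at about 46° elevation (cap at left crop (95,243)). It has slid about 20 mm along the pads. I'll carry the grasp over in an arc about that edge.

Request:
jog_arm --pt "0.005 0 -0.001 0 0.03" --pt "0.0103 0 -0.0022 0 0.03" --pt "0.0165 0 -0.003 0 0.03" --pt "0.0226 0 -0.0039 0 0.03" --pt "0.029 0 -0.0042 0 0.03" --pt "0.035 0 -0.0044 0 0.03" --pt "0.041 0 -0.0042 0 0.03" --pt "0.0476 0 -0.0039 0 0.03" --pt "0.054 0 -0.003 0 0.03" --pt "0.06 0 -0.0022 0 0.03" --pt "0.066 0 -0.001 0 0.03" --pt "0.066 0 -0.001 0 0.03" --squeeze 4

```text
t: 11.45
tool_pos: [0.4587, -0.2582, 0.1186]
tool_rot: [[-0.479, 0.878, -0.001], [0.878, 0.479, 0.001], [0.001, -0.0, -1.0]]
force: [1.1, 1.1, -0.7]
width: 0.05
gripper_force: 4.0
```

```bash
python3 l.py pics/l4.png 150 190 310 110
```

```text
11.45 [ 0.4587 -0.2582  0.1186] [ 1.1314  1.1166 -0.7173] 0.04997079410168936 4.0001726523041725
tin [([0.404, -0.076, 0.044], 0.91), ([0.466, -0.267, 0.084], 0.7), ([0.257, -0.444, 0.051], 0.68)]
tin_cap [([0.487, -0.316, 0.161], 0.95), ([0.323, -0.379, 0.02], 0.88), ([0.348, -0.004, 0.022], 0.63)]
tin [([0.465, -0.265, 0.086], 0.78), ([0.403, -0.07, 0.049], 0.75)]
tin_cap [([0.352, -0.002, 0.023], 0.87), ([0.492, -0.32, 0.164], 0.69)]
```

Request:
jog_arm --pt "0.006 0 0.0015 0 0.03" --pt "0.012 0 0.0033 0 0.03" --pt "0.018 0 0.0053 0 0.03" --pt "0.024 0 0.0076 0 0.03" --pt "0.03 0 0.0103 0 0.03" --pt "0.035 0 0.013 0 0.03" --pt "0.04 0 0.0157 0 0.03" --pt "0.0455 0 0.019 0 0.03" --pt "0.049 0 0.0205 0 0.03" --pt "0.049 0 0.0205 0 0.03" --squeeze 4

```text
t: 13.0
tool_pos: [0.4361, -0.2168, 0.0987]
tool_rot: [[-0.479, 0.878, 0.001], [0.878, 0.479, -0.002], [-0.002, 0.0, -1.0]]
force: [0.7, -3.6, 3.6]
width: 0.0499
gripper_force: 4.0
```

```bash
python3 l.py pics/l5.png 150 190 310 110
```

```text
13.0 [ 0.4361 -0.2168  0.0987] [ 0.7187 -3.6151  3.6376] 0.049889564829582324 4.0004997700452805
tin [([0.402, -0.074, 0.044], 0.97), ([0.257, -0.443, 0.048], 0.93), ([0.451, -0.242, 0.075], 0.91)]
tin_cap [([0.46, -0.267, 0.164], 0.94), ([0.348, -0.005, 0.023], 0.92), ([0.324, -0.381, 0.022], 0.75)]
tin [([0.406, -0.069, 0.051], 0.7), ([0.451, -0.24, 0.074], 0.58)]
tin_cap [([0.347, -0.0, 0.022], 0.96), ([0.465, -0.27, 0.164], 0.67)]
```

View pics/l5.png

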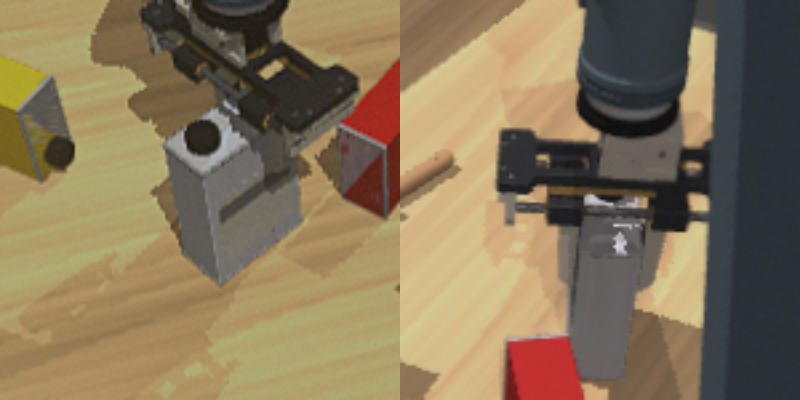

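The tin stands upright: centre at z = 0.075, cap at 0.164. Releasing it and rising to look.

Request:
jog_arm --pt "0 0 0 0 0.06" --pt "0 0 0 0 0.08" --pt "0 0 0 0 0.093" --pt "0 0 0 0 0.093" --pt "0 0 0 0 0.093" --pt "0 0 0 0 0.093" --pt "0 0 -0.02 0 0.093" --pt "0 0 -0.05 0 0.093" --pt "0 0 -0.09 0 0.093" --pt "0 0 -0.13 0 0.093" --pt "0 0 -0.16 0 0.093" --pt "0 0 -0.17 0 0.093"

```text
t: 14.8
tool_pos: [0.4363, -0.2165, 0.27]
tool_rot: [[-0.479, 0.878, 0.003], [0.878, 0.479, -0.002], [-0.003, 0.001, -1.0]]
force: [-0.6, -0.2, -0.1]
width: 0.0929
gripper_force: 0.0
```

```bash
cat > w.py <<'E'
from h import *
np.set_printoptions(precision=4,suppress=True)
p,o=snap('wrist'); a,_=snap('scene'); b,_=snap('side'); F=np.ones((480,640),bool)
print(o['t'],o['tool_pos'],o['width'])
for n,P in (('w',world(p,F,o)),('a',world(a,F)),('b',world(b,F))):
    s=P[(abs(P[:,2]-.15)<.005)&(np.hypot(P[:,0]-.449,P[:,1]+.24)<.09)]
    if len(s)<20: print(n,len(s)); continue
    r=cv2.minAreaRect(s[:,:2].astype(np.float32)); print(n,len(s),s[:,2].mean(),s[:,2].std(),r,
     'tool xy',((np.r_[r[0],.15]-o['tool_pos'])@o['tool_rot'])[:2])
for q in (a,b): print([np.round(d['xyz'],3).tolist() for d in spotter.landmark_of('tin_cap',q)[:3]])
E
python3 w.py
```

```text
14.8 [ 0.4363 -0.2165  0.27  ] 0.09291583791740854
w 5452 0.15016941864960348 0.0007573125753447892 ((0.45122480392456055, -0.24453890323638916), (0.05186941847205162, 0.10216917842626572), 28.766977310180664) tool xy [-0.0314 -0.0005]
a 716 0.15036157349514298 0.0017723071891033876 ((0.45234400033950806, -0.2433735430240631), (0.05449298024177551, 0.10344386100769043), 28.307689666748047) tool xy [-0.0309  0.001 ]
b 625 0.14962861245088874 0.0013834247336511017 ((0.4490564465522766, -0.24279658496379852), (0.05078618973493576, 0.10591255873441696), 28.367862701416016) tool xy [-0.0288 -0.0016]
[[0.348, -0.003, 0.023], [0.464, -0.267, 0.164], [0.318, -0.382, 0.021]]
[[0.462, -0.27, 0.164], [0.348, -0.002, 0.021]]
```

The tin stands free: its top is level at 0.150, centre (0.451,-0.244). Regrasping it.

Request:
jog_arm --pt "-0.016 0 0 0 0.093" --pt "-0.031 0 0.01 0 0.093" --pt "-0.031 -0.0005 0.05 0 0.093" --pt "-0.031 -0.0005 0.09 0 0.093" --pt "-0.031 -0.0005 0.13 0 0.093" --pt "-0.031 -0.0005 0.155 0 0.093" --pt "-0.031 -0.0005 0.167 0 0.093" --pt "-0.031 -0.0005 0.172 0 0.093" --pt "-0.031 -0.0005 0.172 0 0.06" --pt "-0.031 -0.0005 0.172 0 0.03" --pt "-0.031 -0.0005 0.172 0 0.03" --pt "-0.031 -0.0005 0.172 0 0.03" --squeeze 20

```text
t: 16.55
tool_pos: [0.4503, -0.2436, 0.0966]
tool_rot: [[-0.479, 0.878, 0.001], [0.878, 0.479, -0.001], [-0.001, 0.0, -1.0]]
force: [-0.5, -0.3, 0.2]
width: 0.0576
gripper_force: 0.0
```

Request:
jog_arm --pt "0 0 0 0 0.03" --pt "0 0 0 0 0.03" --pt "0 0 0 0 0.03" --pt "0 0 -0.005 0 0.03" --pt "0 0 -0.02 0 0.03" --pt "0 0 -0.045 0 0.03" --pt "0 0 -0.08 0 0.03" --pt "0 0 -0.12 0 0.03" --pt "0 0 -0.16 0 0.03" --pt "0 0 -0.2 0 0.03" --pt "0 0 -0.235 0 0.03" --pt "0 0 -0.26 0 0.03" --squeeze 20

```text
t: 18.05
tool_pos: [0.4499, -0.2433, 0.3586]
tool_rot: [[-0.479, 0.878, 0.001], [0.878, 0.479, -0.001], [-0.002, 0.001, -1.0]]
force: [0.3, -0.9, -5.2]
width: 0.0498
gripper_force: 20.0
```

Request:
jog_arm --pt "0.02 0.01 0 1 0.03" --pt "0.06 0.032 0 3 0.03" --pt "0.105 0.057 0 5 0.03" --pt "0.15 0.082 0 7 0.03" --pt "0.195 0.107 0 9 0.03" --pt "0.24 0.132 0 11 0.03" --pt "0.285 0.157 0 13 0.03" --pt "0.33 0.182 0 15 0.03" --pt "0.375 0.206 0 17 0.03" --pt "0.42 0.23 0 19 0.03" --pt "0.455 0.248 0 21 0.03" --pt "0.47 0.256 0 21.4 0.03"

```text
t: 19.55
tool_pos: [0.4486, 0.2939, 0.3563]
tool_rot: [[-0.128, 0.992, -0.001], [0.992, 0.128, 0.0], [0.0, -0.001, -1.0]]
force: [-0.2, -0.7, -4.6]
width: 0.0499
gripper_force: 20.0
```

```bash
cat > k.py <<'E'
from h import *
np.set_printoptions(precision=4,suppress=True)
p,o=snap('wrist'); a,_=snap('scene'); b,_=snap('side'); F=np.ones((480,640),bool)
print(o['t'],o['tool_pos'],o['force'],'yaw',np.degrees(np.arctan2(o['tool_rot'][1,1],o['tool_rot'][0,1])))
for n,P in (('w',world(p,F,o)),('a',world(a,F)),('b',world(b,F))):
    s=P[(abs(P[:,2]-.11)<.004)&(abs(P[:,0]-.585)<.05)&(P[:,1]>.215)&(P[:,1]<.385)]
    if len(s)>50: print(n,len(s),'batten',cv2.minAreaRect(s[:,:2].astype(np.float32)))
    s=P[(abs(P[:,2]-.26)<.004)&(np.hypot(P[:,0]-.603,P[:,1]-.157)<.07)]
    if len(s)>50: print(n,len(s),'can',cv2.minEnclosingCircle(s[:,:2].astype(np.float32)))
    s=P[(P[:,2]>.19)&(P[:,2]<.206)&(abs(P[:,0]-.57)<.06)&(P[:,1]>.37)&(P[:,1]<.43)]
    if len(s)>20: print(n,len(s),'upr',np.percentile(s,[2,98],axis=0).tolist())
    h=o['tool_pos'][2]+.019-.117+.15
    s=P[(abs(P[:,2]-h)<.006)&(np.hypot(*(P[:,:2]-o['tool_pos'][:2]).T)<.065)]
    if len(s)>50: print(n,len(s),'tin top',s[:,2].mean(),cv2.minAreaRect(s[:,:2].astype(np.float32)))
for q in (a,b):
  print({t:[np.round(d['xyz'],3).tolist() for d in spotter.landmark_of(t,q)[:4]] for t in ('tin_cap','tin','ledge','can','flask')})
cv2.imwrite('pics/k.png',np.hstack([cv2.resize(x['frame'][:,:,::-1],(400,300)) for x in (p,a)]))
E
python3 k.py
```

```text
19.55 [0.4486 0.2939 0.3563] [-0.2303 -0.7476 -4.5617] yaw 7.3368202531588596
w 4473 batten ((0.5843722820281982, 0.2995830178260803), (0.04173765704035759, 0.17511549592018127), 7.235192775726318)
w 496 upr [[0.5530895881538399, 0.38651110599434385, 0.19063016921060472], [0.5917504754699969, 0.4266291824253876, 0.20133760386801242]]
w 22311 tin top 0.4099119034076601 ((0.44745296239852905, 0.3038251996040344), (0.0809585228562355, 0.0794018879532814), 7.082168102264404)
a 872 batten ((0.5863913297653198, 0.29987847805023193), (0.04440959170460701, 0.17443038523197174), 7.320703506469727)
a 1177 can ((0.6035632491111755, 0.15642814338207245), 0.04925743490457535)
a 118 upr [[0.5567423495423418, 0.3852721002373081, 0.19054449781309682], [0.5936621549882778, 0.4256831121144235, 0.2029160805770573]]
a 428 tin top 0.4092061592523568 ((0.4513559639453888, 0.27404889464378357), (0.06835372745990753, 0.0849185585975647), 89.80292510986328)
b 1132 batten ((0.5773513317108154, 0.33729901909828186), (0.04316152632236481, 0.10026159137487411), 7.515108585357666)
b 232 upr [[0.5508701283508256, 0.3882605099466816, 0.19034204711777988], [0.5893654213046267, 0.42869948430354693, 0.20140820995111228]]
b 1714 tin top 0.40895321883320235 ((0.44862446188926697, 0.31678342819213867), (0.0669875219464302, 0.07798728346824646), 78.37580871582031)
{'tin_cap': [[0.348, -0.004, 0.025], [0.323, -0.383, 0.019], [0.449, 0.267, 0.426]], 'tin': [[0.26, -0.447, 0.049], [0.404, -0.075, 0.045], [0.451, 0.295, 0.333]], 'ledge': [[0.604, 0.156, 0.002]], 'can': [[0.603, 0.155, 0.112]], 'flask': [[0.62, 0.018, 0.108]]}
{'tin_cap': [[0.321, -0.379, 0.021], [0.348, 0.001, 0.022]], 'tin': [[0.405, -0.069, 0.05], [0.26, -0.448, 0.045], [0.447, 0.293, 0.336]], 'ledge': [], 'can': [], 'flask': [[0.62, 0.02, 0.112]]}
```

View pics/k.png

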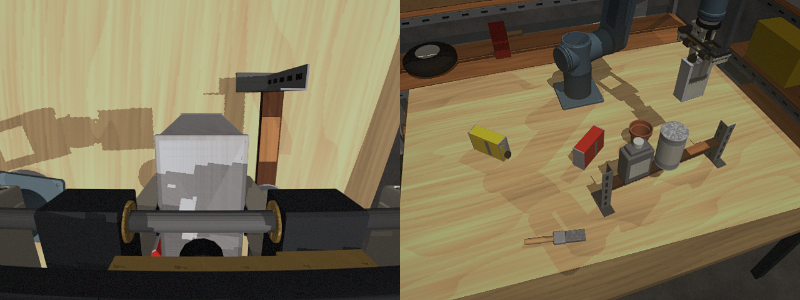

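Held plumb; everything else is where it was. The batten fits agree on the place centre, (0.585,0.296). Moving over it, then down slowly.

Request:
jog_arm --pt "-0.002 0.01 0 0 0.03" --pt "-0.004 0.03 0 0 0.03" --pt "-0.007 0.055 0 0 0.03" --pt "-0.01 0.08 0 0 0.03" --pt "-0.012 0.105 0 0 0.03" --pt "-0.014 0.124 0 0 0.03" --pt "-0.0148 0.132 0 0 0.03" --pt "-0.0148 0.1354 0 0 0.03" --pt "-0.0148 0.1354 0.015 0 0.03" --pt "-0.0148 0.1354 0.035 0 0.03" --pt "-0.0148 0.1354 0.055 0 0.03" --pt "-0.0148 0.1354 0.065 0 0.03"

```text
t: 21.7
tool_pos: [0.5844, 0.294, 0.2892]
tool_rot: [[-0.126, 0.992, -0.003], [0.992, 0.126, -0.001], [-0.0, -0.003, -1.0]]
force: [-0.5, -0.1, -4.8]
width: 0.0501
gripper_force: 20.0
```

Request:
jog_arm --pt "0 0 0.015 0 0.03" --pt "0 0 0.03 0 0.03" --pt "0 0 0.045 0 0.03" --pt "0 0 0.057 0 0.03" --pt "0 0 0.067 0 0.03" --pt "0 0 0.073 0 0.03" --pt "0 0 0.076 0 0.03" --pt "0 0 0.076 0 0.03"

```text
t: 22.7
tool_pos: [0.5859, 0.2942, 0.2152]
tool_rot: [[-0.126, 0.992, 0.0], [0.992, 0.126, 0.0], [0.0, 0.0, -1.0]]
force: [-0.7, -0.2, -4.5]
width: 0.0499
gripper_force: 20.0
```

```bash
cat > f.py <<'E'
from h import *
np.set_printoptions(precision=4,suppress=True)
a,_=snap('scene'); b,_=snap('side'); F=np.ones((480,640),bool); o=status.get_obs()
print(o['t'],o['tool_pos'],o['force'],'yaw',np.degrees(np.arctan2(o['tool_rot'][1,1],o['tool_rot'][0,1])))
R=np.array([[.992,.128],[-.128,.992]])  # world->ledge
for n,P in (('a',world(a,F)),('b',world(b,F))):
    L=(P[:,:2]-[.5848,.296])@R.T
    for nm,m in (('tin side',(P[:,2]>.13)&(P[:,2]<.2)&(abs(L[:,0])<.05)&(abs(L[:,1])<.08)),('top',(abs(P[:,2]-.26)<.012)&(abs(L[:,0])<.045)&(abs(L[:,1])<.065))):
        if m.sum()>30: print(n,nm,m.sum(),np.percentile(np.c_[L,P[:,2]][m],[1,25,50,75,99],axis=0).tolist())
for q in (a,b):
  print({t:[np.round(d['xyz'],3).tolist() for d in spotter.landmark_of(t,q)[:4]] for t in ('tin_cap','tin','can','flask','pot','brush')})
cv2.imwrite('pics/f%d.png'%(o['t']*100),np.hstack([cv2.resize(x,(400,400)) for x in (a['frame'][130:330,400:600,::-1],b['frame'][180:480,50:350,::-1])]))
E
python3 f.py; ls pics
```

```text
22.8 [0.5861 0.2942 0.2157] [-0.5847  0.0026 -4.092 ] yaw 7.222130133439406
a tin side 960 [[-0.012714168748673172, -0.05572528125893663, 0.1307210251105267], [0.016985001205226183, -0.05263129184864159, 0.14875816810718248], [0.0266910733906612, -0.030184482490651823, 0.16650841613605954], [0.027611131857510244, 0.0066874909941590345, 0.18274844493817038], [0.02950239520357899, 0.04438545159303032, 0.19905835237200484]]
a top 641 [[-0.036829202339120494, -0.05471824242561471, 0.24846504520901755], [-0.008761927355352767, -0.05111463143918483, 0.25855772694306667], [0.01538557668315306, -0.03374370412362149, 0.26718289288308017], [0.027000618179520493, -0.01083206449113855, 0.2696607205860243], [0.04428411264327431, 0.027155116620139804, 0.27179542610018004]]
b tin side 1739 [[-0.027102937045018528, -0.04938456137820284, 0.1308581291449608], [-0.02574182822336265, -0.017310402071420518, 0.14952860509086952], [-0.025042956938081888, 0.013558242240202339, 0.16741389790798689], [-0.024131775366439026, 0.04273750626995194, 0.18387871644109333], [0.020541280755291377, 0.04893724209237943,
[... 283 characters left out ...]
950288206735], [0.025138014193121266, 0.04963771005009766, 0.27100335384540375]]
{'tin_cap': [[0.324, -0.382, 0.023], [0.348, -0.002, 0.024], [0.586, 0.266, 0.28]], 'tin': [[0.59, 0.295, 0.194], [0.406, -0.078, 0.046], [0.26, -0.444, 0.054]], 'can': [[0.602, 0.159, 0.112]], 'flask': [[0.617, 0.019, 0.107]], 'pot': [[0.395, 0.147, -0.004]], 'brush': [[0.72, -0.294, -0.005]]}
{'tin_cap': [[0.35, -0.001, 0.022]], 'tin': [[0.586, 0.295, 0.196], [0.406, -0.069, 0.048]], 'can': [[0.602, 0.156, 0.108], [0.622, 0.02, 0.112]], 'flask': [[0.622, 0.02, 0.112]], 'pot': [[0.397, 0.152, 0.003]], 'brush': [[0.723, -0.291, -0.002]]}
a.png
b.png
c.png
f2280.png
k.png
l1.png
l2.png
l3.png
l4.png
l5.png
w1.png
```

Request:
jog_arm --pt "0.001 -0.0005 0 0 0.03" --pt "0.002 -0.001 0 0 0.03" --pt "0.002 -0.001 0.002 0 0.03" --pt "0.002 -0.001 0.004 0 0.03" --pt "0.002 -0.001 0.0055 0 0.03" --pt "0.002 -0.001 0.0065 0 0.03" --pt "0.002 -0.001 0.0075 0 0.03" --pt "0.002 -0.001 0.0075 0 0.03"

```text
t: 24.4
tool_pos: [0.5846, 0.296, 0.2076]
tool_rot: [[-0.126, 0.992, -0.0], [0.992, 0.126, -0.0], [-0.0, -0.0, -1.0]]
force: [0.1, -1.3, -4.9]
width: 0.0496
gripper_force: 20.0
```

Request:
jog_arm --pt "0 0 0.0004 0 0.03" --pt "0 0 0.0008 0 0.03" --pt "0 0 0.0012 0 0.03" --pt "0 0 0.0012 0 0.03" --pt "0 0 0.0012 0 0.03"

```text
t: 25.02
tool_pos: [0.5846, 0.296, 0.2066]
tool_rot: [[-0.126, 0.992, 0.0], [0.992, 0.126, 0.0], [0.0, 0.0, -1.0]]
force: [0.3, -0.1, -3.2]
width: 0.0498
gripper_force: 20.0
```

Request:
jog_arm --pt "0 0 0.0003 0 0.03" --pt "0 0 0.0006 0 0.03" --pt "0 0 0.0009 0 0.03" --pt "0 0 0.0009 0 0.03"

```text
t: 25.52
tool_pos: [0.5846, 0.2959, 0.2066]
tool_rot: [[-0.126, 0.992, 0.001], [0.992, 0.126, 0.0], [0.0, 0.001, -1.0]]
force: [-3.6, -1.8, 5.5]
width: 0.0497
gripper_force: 20.0
```

```bash
python3 f.py | grep -v "{"
```

```text
25.625 [0.5846 0.2959 0.2066] [-2.1343 -2.3957  5.7903] yaw 7.221107782235667
a tin side 964 [[-0.014877805732940575, -0.053709880988372344, 0.13058469732306194], [0.014532534575409862, -0.05080239323729184, 0.14923745783202294], [0.025605769802437395, -0.030120727179375965, 0.16630980472109336], [0.02666323604349919, 0.0076503130759510915, 0.18347294861547225], [0.028476129458458167, 0.046615985671189825, 0.1996402187224703]]
a top 619 [[-0.03903357929553022, -0.05309056839725339, 0.2483055637867851], [-0.013545537292846658, -0.04337960806037303, 0.2580766819949953], [0.010700703256361197, -0.02643333334647705, 0.2607292327431249], [0.02479088617029073, -0.008158499019539332, 0.26233087716888087], [0.0438590244533519, 0.03184237913141152, 0.27141701671771135]]
b tin side 1715 [[-0.028308024955426055, -0.04742296626158627, 0.13071030805005412], [-0.026989667442880616, -0.015281298601765157, 0.1486554777925711], [-0.026377235814206538, 0.016483648151609437, 0.16676121470927585], [-0.025493401063270027, 0.044966743076510586, 0.18305133958076625], [0.01926273914904652, 0.05086386627644294, 0.19909433336773688]]
b top 868 [[-0.02798188497823103, -0.00027342509235131853, 0.24837440687896967], [-0.019701420890049073, 0.025200029351944767, 0.25830668170051735], [-0.003159203467633897, 0.03486321387068664, 0.25937968847621956], [0.012976304265559006, 0.04402053223441147, 0.2601767216312019], [0.025640906152630018, 0.05087375222486173, 0.2674937497685874]]
```

Firm contact, top at 0.260, and centred within about 1 mm. Releasing slowly.

Request:
jog_arm --pt "0 0 -0.0006 0 0.045" --pt "0 0 -0.0006 0 0.055" --pt "0 0 -0.0006 0 0.065" --pt "0 0 -0.0006 0 0.08" --pt "0 0 -0.0006 0 0.093" --pt "0 0 -0.0006 0 0.093" --pt "0 0 -0.0006 0 0.093" --pt "0 0 -0.02 0 0.093" --pt "0 0 -0.05 0 0.093" --pt "0 0 -0.09 0 0.093" --pt "0 0 -0.13 0 0.093" --pt "0 0 -0.15 0 0.093" --squeeze 5

```text
t: 27.72
tool_pos: [0.5851, 0.2962, 0.3586]
tool_rot: [[-0.126, 0.992, 0.004], [0.992, 0.126, 0.001], [0.001, 0.004, -1.0]]
force: [0.3, 1.0, 1.0]
width: 0.0932
gripper_force: 0.0
```

```bash
python3 f.py; python3 - <<'E'
from h import *
p,o=snap('wrist'); P=world(p,np.ones((480,640),bool),o)
s=P[(abs(P[:,2]-.26)<.005)&(np.hypot(P[:,0]-.585,P[:,1]-.296)<.075)]
print(len(s),s[:,2].std(),cv2.minAreaRect(s[:,:2].astype(np.float32)))
E
ls pics/f*
```

```text
27.825 [0.5855 0.2963 0.3587] [-0.3104 -0.0948 -0.5479] yaw 7.225432344965302
a tin side 984 [[-0.013730698824369808, -0.05403339710480566, 0.1306945897779228], [0.014771108580799889, -0.05074852697843568, 0.14810261753257506], [0.025755289835787166, -0.02818994159786504, 0.16606435000408898], [0.026716300493225018, 0.009445151652349416, 0.1836607228727105], [0.028449874438422493, 0.046185384718520094, 0.19951488890682106]]
a top 860 [[-0.023868680030996594, -0.05339521182611235, 0.2487158263888028], [-0.0070500743616491125, -0.03892101832974172, 0.2589327807360893], [0.009561366792757868, -0.0005899916887089258, 0.2604623739290056], [0.021329916250175197, 0.023748780404884023, 0.26158225445598066], [0.02792805869703533, 0.049206053610706436, 0.2705084509096022]]
b tin side 1747 [[-0.02822005072535364, -0.04745077413951141, 0.13082931936593345], [-0.02685921228400679, -0.015162754359582448, 0.14930982795182368], [-0.02619378391540497, 0.015518713650776393, 0.16736267791439396], [-0.025323095682036854, 0.04451183688053646, 0.1838832218620401], [0.01927746738487367, 0.05073612126407309
[... 482 characters left out ...]
 [[0.258, -0.446, 0.049], [0.587, 0.297, 0.183], [0.405, -0.074, 0.044]], 'can': [[0.602, 0.158, 0.111]], 'flask': [[0.621, 0.019, 0.106]], 'pot': [[0.4, 0.144, -0.002], [0.603, 0.158, 0.106]], 'brush': [[0.72, -0.292, -0.004]]}
{'tin_cap': [[0.348, -0.001, 0.026], [0.32, -0.38, 0.024], [0.587, 0.266, 0.274]], 'tin': [[0.405, -0.069, 0.049], [0.584, 0.295, 0.182], [0.263, -0.446, 0.047]], 'can': [[0.603, 0.159, 0.105]], 'flask': [[0.622, 0.02, 0.112]], 'pot': [[0.397, 0.153, 0.001]], 'brush': [[0.723, -0.29, -0.002]]}
6909 0.000716092909794771 ((0.5852809548377991, 0.2941474914550781), (0.05180221050977707, 0.10129062831401825), 7.437534332275391)
pics/f2280.png
pics/f2562.png
pics/f2782.png
```

View pics/f2782.png

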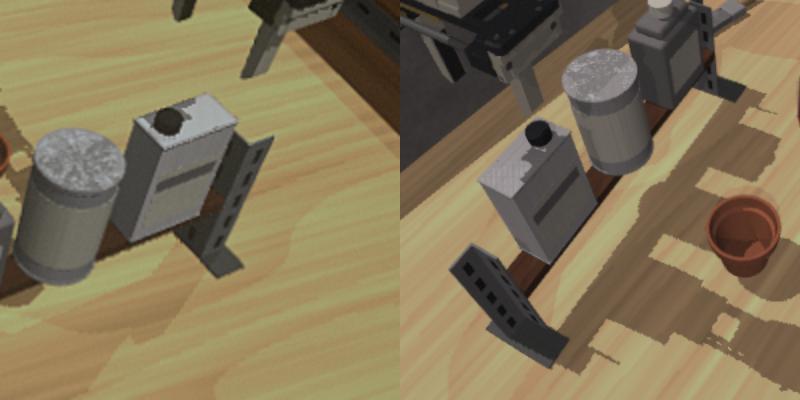

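The tin stands cap up (left crop (170,122)) in the end place, parallel to the ledge. The can, flask and pot are untouched and the gripper is clear.

```bash
python3 -c "
from rig import order
print(order.job_done())"
```

```text
the job is handed in; nothing more can be done
None
```

The tin was stood upright on the bench and let go, then picked up again and set down gently, cap up, in the ledge's empty end place, about 1–2 mm from centre by the cameras; nothing else was moved, and the job was handed in at about 28 s.

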